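# Clamp a cast cover in the contact fixture and set the meter's range knob

### The arm

A 6-joint arm with a two-finger parallel gripper is mounted at the origin on a cart in front of the work surface, level with it; the furniture and walls round the work are solid. World frame = base frame: x ahead of the robot, y to its left, z up, the work surface at z = 0. Lengths are in m, angles in rad, forces in N, time in s.
With the tool pointing down it reaches from about 0.35 to 0.775 m from the base axis. Payload 5.5 kg.
Tool frame: the origin (TCP) lies at the very end of the fingers, on their centre line; the grasp point (between the pads) lies 19 mm behind it; z points along the fingers, y is the line along which they close (so a half turn about z gives the same grasp; the last joint's range is limited). The gripper opens to 85 mm and grips with 20 to 120 N. Pads are 22 mm wide; open, the fingers measure 114 mm over their backs; the gripper's body (76 mm by 85 mm) begins 54 mm behind the grasp point. The pads swing forward as they close: fully open they stand 13 mm farther back than shut.
Start: joints at [1.07, 0.313, 0.046, 1.304, 0, 1.431], TCP at [0.203, 0.538, 0.231] pointing down, gripper open.
Joint ranges: [-2.76, 2.76], [-0.86, 1.69], [-1.03, 1.26], [-2.2, 2.34], [-1.47, 1.5], [-3.14, 3.14]. Speed limits (rad/s): [2.57, 2.57, 3.14, 3.14, 3.14, 3.14].

### API

Orientations are given as a unit quaternion [w, x, y, z].
In Python, from workcell import env, cams, ticket, spotter gives the robot as it stands.
- The arm moves only by the tool jog_arm, never from a script. Its argument "increments" is a list that holds one entry, the list of rows, each a list of 7 numbers: the shift along the tool's x, y, z in units of 0.25 m (1.0 is 0.25 m), then the turn, a rotation vector about the tool's x, y, z in units of 180 degrees (1.0 is 180 degrees), then the closure in counts, from 0 (fully open) to 255 (shut). A call has 1 to 20 rows; each row shifts and turns the commanded pose from where the row before left it, along the tool's axes as they then stand; what a row does not reach is not made up. A row lasts 1/10 s, in which the tool goes at most 50 mm and 8.59 degrees, less where a joint would pass 70% of its speed; a pose out of reach is approached as far as the arm can. A call with a number of a shift or a turn outside -1 to 1 is refused whole. A call with a gripper value outside its range is refused whole. The fingers move at their own pace and stop on an object; "force" is the grip in N (left out, the last holds). Time passes only in rows, so rows that do not move let the fingers close. It gives the time, the measured TCP pose, the force, the opening and the grip force at its end, in the units of the state.
- env.get_state(): the state, without advancing time (a new reading comes with each control period).
- cams.read_camera(name): name is "scene" or "top"; returns a dict with "pixels" (400x640x3 uint8, red, green, blue), "fx", "fy", "cx", "cy" (pixels), "k1" (the pictures are not rectified: a ray, as slopes to the right and down, at radius r is drawn at 1 + k1 r^2 times it, then the intrinsics apply), "xyz" and "attitude" of the camera in the world. Camera axes: x right, y down, z forward; pixel columns grow to the right and rows downward; lengths in m; the calibration is good to about 2 mm. A picture is of the moment at which its call begins. There is no depth.
- ticket.hand_in(): hands the job in; it is judged then, once.
Trained networks look in the newest picture that a camera, given by its name, has taken for a name from the list of things; names that differ only in an ending like _2 or _b are one class to them, and where a whole thing is asked for, a point or a joint stands for the part that bears it (a point fixed in the world has none). Each returns a list of dicts, best first, with "conf" (0 to 1); they miss things now and then, are a little off and sometimes report something else, mostly with a low value. They report only what shows in the picture. A call takes as long as a camera call.
- spotter.find_in(target, camera): "uv" ([column, row] in pixels, amid what is visible of it).
- spotter.cut_out(target, camera): "region" (400x640 bool, what is visible of it) and "uv" ([column, row] in pixels, amid what is visible of it).
- spotter.landmark_of(target, camera): "uv" ([column, row] in pixels: a listed point, or the origin of a listed thing).
The state is a dict: "clock": time; "joint_pos": joint angles; "qvel": joint speeds; "tau": joint torques, N m; "tcp_pos": TCP position; "orientation": TCP orientation; "wrist_force": force on the tool from outside, world axes, zero at the start; "ft_torque": the same for the moment, N m; "finger_gap": finger opening in m; "grip_force": force on a finger pad.
Only numpy, scipy, OpenCV 4.12 (cv2) and the standard library are available. Lean on these libraries where they do the work, as an engineer would, in place of code of your own. Each camera call takes 0.05 s, during which the arm holds its last target. There are 200 camera calls.

### The job

The cast cover in the aluminium fixture is to be checked with the meter. First turn the winged eccentric clamp until its lobe bears firmly on the cover's edge and presses the cover well onto the sprung contact pins, so that it stays clamped when you let go; then turn the range knob of the meter on its sloped stand so that the pointer clicks into the position marked by the small stick-on wedge. Leave the clamp tight and do not disturb the other things on the desk.

Things in the scene. Friction and masses are not known exactly. Their poses are not given: they have to be found in the camera images.
- fixture: clamping fixture, fixed, at the robot's left: aluminium plate 154 x 176 mm, 10 mm thick. Origin on the desk; plate from x = -74 to +80 mm. +x points away from the robot (within 10 degrees), y left, z up. On it from -x to +x: grey housing, contact strip, cover, eccentric; low steel end guides in y (22 mm above the desk).
- cover: loose grey cast cover, 70 mm (its x) by 150 mm (its y), 11 mm high, 0.12 kg, lying flat on the fixture plate between the strip and the eccentric, its top 21 mm above the desk. Origin at the centre of its underside. It starts up to 4 mm away from the contact pins.
- strip (a joint): travel of the sprung contact strip (black bar with a row of nine brass pins, on the robot's side of the cover), in m: 0 = free, grows up to 0.010 as the cover is pushed against it towards the fixture's -x. Spring 1 N per mm. Tips of its pins at fixture x = -35 mm when free.
- cam_turn (a joint): eccentric's angle about its upright axis (fixture x = 54 mm, y = 0), rad, 0 to 3.1, counter-clockwise from above: direction of the lobe from fixture +x; 0 = lobe away from the cover, 3.1 = straight at it. Starts 0.7 to 1.0. Cover is on the pins at about 1.75; strip pushed in about 3.8 mm at 2.35, about 6 at 3.1. Stiff pivot (0.08 N m): stays where left.
- eccentric: turning part of the clamp: steel disc, radius 18 mm, 12 to 24 mm above the desk, its centre 8 mm off the turning axis; on top a dark wing handle, 36 mm long, 12 mm thick, 24 to 52 mm above the desk. Origin on the turning axis, 10 mm above the desk; +x points to the lobe, the wing runs along x from -14 to +22 mm; z up.
- cam_grip (a point): point on the turning axis, inside the wing handle, 40 mm above the desk: the place to grip it from above, the fingers closing across the 12 mm thickness (y of this frame). Axes as those of the eccentric.
- stand: dark steel stand, fixed, at the robot's right, base 150 x 84 mm, carrying the red-rimmed multimeter (70 x 140 mm). Origin on the desk; its +x axis points to the robot's right (within 10 degrees). The meter's face slopes at 0.56 rad (32 degrees), its +x end (the display) raised: it looks up and to the robot's left, towards the middle of the desk.
- meter_knob (a joint): range knob's angle about the normal of the meter's face, rad, counter-clockwise seen looking at the face. Detents every 0.393 rad (22.5 degrees); let go within 0.15 rad of one, it is drawn in. About 0.12 N m turns it over. The pointer is at the wedge in the detent at -1.374; it starts near -0.98, -0.59 or -0.20 (rarely balanced between two): turn it clockwise.
- dial_grip (a point): centre of the black wing on the range knob: 26 mm long, 9 mm thick, rising 18 mm (9 mm either side of this point along z) above the round knob, 26 mm across. x along the wing to the pointer nose (18 mm from the turning axis, white line on top), y across its thickness, z along the turning axis, out of the sloped face (32 degrees from vertical, to the robot's left).
- dial_mark (a point): small light-metal stick-on wedge, 8 mm long, on the meter's face 20 mm from the knob's axis, its tip towards the knob; the pointer nose must point at it. Seen with the meter's display at the top it stands 45 degrees to the right of straight up.
- screw_tin: bystander: round open metal tin, 58 mm across
- side_cutters: bystander: side cutters, 131 mm long
- solder_spool: bystander: small spool, 55 mm across
- solder_pump: bystander: dark pump, 180 mm long, lying
- thermal_pad_box: bystander: flat grey box, 40 x 58 x 8 mm
- lamp_head (a point): obstacle: underside of the desk lamp's shade, which hangs between fixture and stand, about 135 mm (x) by 92 mm (y), its top 40 mm above this point; its post stands on a round foot behind it, at x = 0.57, y = 0.05
- tape_roll: bystander: roll of tape, 92 mm across, lying flat

How it is judged:
By the outcome, as a careful person would: the job done as asked, in the order asked, and still so for the second after the job is handed in, with the robot touching nothing.
It also fails if it takes over 61 s, if anything falls off the work surface, if the arm or the gripper's body presses on something with over 40 N, if the wrist force passes 120 N, or if a joint passes its speed limit or range.

## Working session

There is one attempt and no reset: what is moved stays moved. The work goes in short steps, Python scripts to look and compute and a tool call to move; the robot and the scene stay as the last step left them, time stands still between calls to the robot, and variables do not carry over. Pictures are saved under pics/ and viewed, at most 10 in all, crops included, and the job is handed in when it is done.

Besides the shell and the picture viewer there is one more tool, called after "Call:" by a JSON object that holds its "method" and its "body", one argument or row to a line. jog_arm: Moves the arm, as the interface text tells. Shifts and turns lie within -1 to 1; 1 stands for 0.25 m of shift or 180 degrees of turn. Its arguments: {"type":"object","properties":{"increments":{"type":"array"},"force":{"type":"number"}},"required":["increments"]}

```bash
ls; mkdir -p pics; cat > h.py <<'E'
import numpy as np, cv2
from scipy.spatial.transform import Rotation as R
from workcell import env, cams, ticket, spotter
def rot(q): return R.from_quat([q[1],q[2],q[3],q[0]])
def ray(c,uv):
    x=np.array([(uv[0]-c['cx'])/c['fx'],(uv[1]-c['cy'])/c['fy']]); u=x.copy()
    for _ in range(30): u=x/(1+c['k1']*(u@u))
    return np.array(c['xyz']), rot(c['attitude']).apply([u[0],u[1],1])
def atz(c,uv,z):
    o,d=ray(c,uv); return o+d*(z-o[2])/d[2]
def proj(c,p):
    q=rot(c['attitude']).inv().apply(np.array(p)-c['xyz']); u=q[:2]/q[2]; u=u*(1+c['k1']*(u@u))
    return np.array([u[0]*c['fx']+c['cx'],u[1]*c['fy']+c['cy']])
def tri(c1,a,c2,b):
    o,d=ray(c1,a);p,e=ray(c2,b); s=np.linalg.lstsq(np.c_[d,-e],p-o,rcond=None)[0]
    x,y=o+d*s[0],p+e*s[1]; return (x+y)/2,np.linalg.norm(x-y)
def save(c,n): cv2.imwrite('pics/'+n,c['pixels'][:,:,::-1])
E
python3 - <<'E'
from h import *
np.set_printoptions(precision=4,suppress=True)
C={n:cams.read_camera(n) for n in('top','scene')}
for n,c in C.items(): save(c,n+'0.png'); print(n,c['fx'],c['k1'],c['xyz'],c['attitude'])
for t in 'fixture cover eccentric cam_grip stand dial_grip dial_mark lamp_head'.split():
    L={n:spotter.landmark_of(t,n) for n in C}
    print(t,{n:[(np.round(l['uv'],1),round(l['conf'],2)) for l in v[:2]] for n,v in L.items()})
    if all(L.values()): print('   ',*tri(C['top'],L['top'][0]['uv'],C['scene'],L['scene'][0]['uv']))
print(env.get_state())
E
```

```text
pics
top 437.3426434894693 -0.10034440804975915 [ 0.4068 -0.0092  1.3637] [-0.0333  0.7098 -0.7021  0.0462]
scene 380.3010313053585 0.00808685293442243 [-0.2039 -0.6853  0.6392] [-0.5027  0.7613 -0.3368  0.2331]
fixture {'top': [(array([210.5, 246.3]), 0.58)], 'scene': [(array([215.4, 246.5]), 0.83), (array([311.6, 241.6]), 0.71)]}
    [0.401  0.2968 0.0016] 0.00400689120959044
cover {'top': [(array([209., 248.]), 0.89)], 'scene': [(array([212.8, 244.9]), 0.69)]}
    [0.3951 0.3002 0.0087] 0.002267472578112095
eccentric {'top': [(array([212.3, 227.3]), 0.4)], 'scene': [(array([224.2, 236.1]), 0.53)]}
    [0.4504 0.2954 0.0217] 0.01809964602885484
cam_grip {'top': [(array([208.1, 227.4]), 0.69)], 'scene': [(array([408.7, 292.7]), 0.75), (array([225.2, 234.5]), 0.68)]}
    [ 0.5382 -0.0111  0.0613] 0.6173376264310277
stand {'top': [(array([412.4, 235.3]), 0.97)], 'scene': [(array([381.5, 323.8]), 0.71)]}
    [ 0.4401 -0.3272  0.0204] 0.0013443774085426477
dial_grip {'top': [(array([406.3, 232.2]), 0.47)], 'scene': [(array([376. , 295.1]), 0.49), (array([381.5, 326.3]), 0.45)]}
    [ 0.4493 -0.2968  0.0819] 0.006894849041926113
dial_mark {'top': [(array([400.7, 176.9]), 0.44), (array([303.6, 154.2]), 0.39)], 'scene': []}
lamp_head {'top': [], 'scene': []}
{'clock': 0.9, 'joint_pos': array([1.0704, 0.3132, 0.0461, 1.3036, 0.    , 1.4312]), 'qvel': array([ 0.0006, -0.0005,  0.0006,  0.0001,  0.0009, -0.0003]), 'tau': array([  0.    , -48.0445,  29.8815,  -0.    ,  -0.0002,   0.    ]), 'tcp_pos': array([0.203 , 0.538 , 0.2313]), 'orientation': array([0.    , 0.1794, 0.9838, 0.0001]), 'wrist_force': array([0.1118, 0.3351, 0.0677]), 'ft_torque': array([0.002 , 0.0036, 0.0259]), 'grip_force': 0.0, 'finger_gap': 0.08539017221079853}
```

```bash
python3 - <<'E'
import cv2,numpy as np
t=cv2.imread('pics/top0.png'); s=cv2.imread('pics/scene0.png')
z=lambda i,x,y,w,h,k:cv2.resize(i[y:y+h,x:x+w],None,fx=k,fy=k,interpolation=cv2.INTER_CUBIC)
cv2.imwrite('pics/crops0.png',np.vstack([np.hstack([z(t,160,190,100,75,4),z(t,360,195,100,75,4)]),np.hstack([z(s,180,200,100,75,4),z(s,330,260,100,75,4)])]))
E
```

```text
(no output)
```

View pics/top0.png

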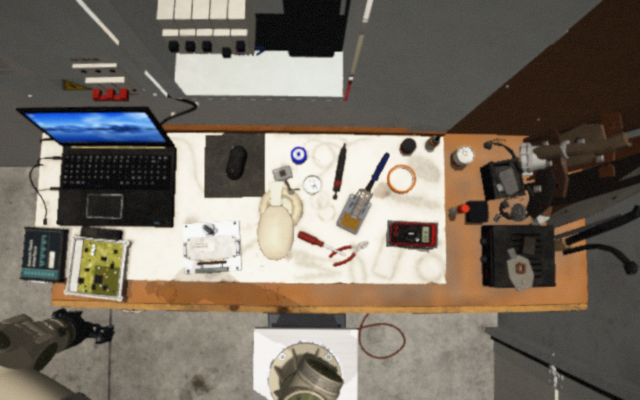

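View pics/scene0.png

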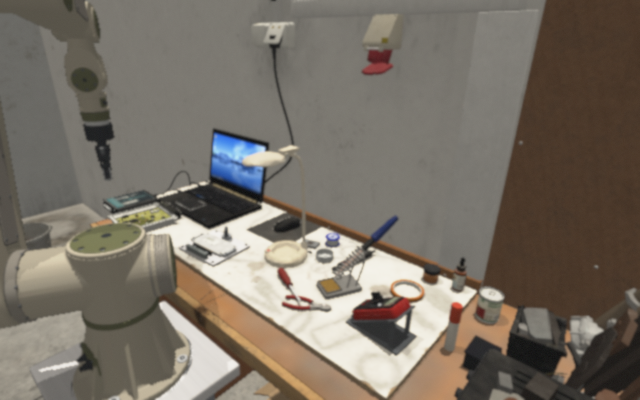

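View pics/crops0.png

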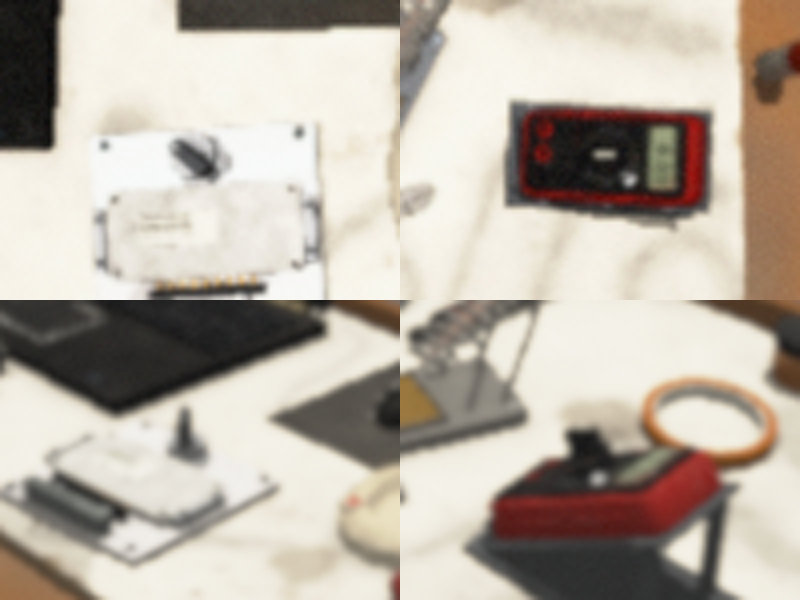

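```bash
python3 - <<'E'
from h import *
from scipy.optimize import least_squares
np.set_printoptions(precision=4,suppress=True)
C={n:cams.read_camera(n) for n in('top','scene')}; T,S=C['top'],C['scene']
print('lamp',*tri(T,(276,232),S,(265,159)))
# fixture plate fit: quad from mask
r=spotter.cut_out('fixture','top')
print([(x['conf'],x['uv'],x['region'].sum()) for x in r])
m=r[0]['region'].astype(np.uint8)
ys,xs=np.nonzero(m); print(xs.min(),xs.max(),ys.min(),ys.max())
pts=np.array([atz(T,(x,y),0.010)[:2] for x,y in zip(xs,ys)]).astype(np.float32)
print('rect',cv2.minAreaRect(pts*1000))
for uv in[(183,223.3),(239.5,221.2)]: print('corner',atz(T,uv,.01))
r=spotter.cut_out('stand','top'); m=r[0]['region']; ys,xs=np.nonzero(m)
pts=np.array([atz(T,(x,y),0.0)[:2] for x,y in zip(xs,ys)]).astype(np.float32);print('stand rect',cv2.minAreaRect(pts*1000))
for t in('cam_grip','dial_grip','dial_mark','eccentric','meter_knob'):
  for n in C:
    r=spotter.cut_out(t,n)
    for q in r[:2]:
        ys,xs=np.nonzero(q['region']); d=np.c_[xs,ys]-[xs.mean(),ys.mean()]; 
        print(t,n,round(q['conf'],2),np.round(q['uv'],1),len(xs),xs.min(),xs.max(),ys.min(),ys.max())
a=cv2.resize(T['pixels'][210:260,380:445],None,fx=6,fy=6,interpolation=cv2.INTER_CUBIC)
b=cv2.resize(T['pixels'][215:275,175:250],None,fx=5,fy=5,interpolation=cv2.INTER_CUBIC)
a=cv2.resize(a,(390,300));cv2.imwrite('pics/c1.png',np.hstack([a,b])[:,:,::-1])
E
```

```text
lamp [0.437  0.0686 0.3436] 0.0014788218693181148
[(0.8, [213.7, 235.0], np.int64(1571))]
183 241 221 272
rect ((401.0863952636719, 292.4499206542969), (159.98353576660156, 175.88851928710938), 4.4685587882995605)
corner [0.4691 0.3847 0.01  ]
corner [0.4781 0.2084 0.01  ]
stand rect ((442.81439208984375, -329.55914306640625), (162.32504272460938, 86.44313049316406), 87.24540710449219)
cam_grip top 0.54 [208.6 230.5] 112 202 213 223 233
cam_grip top 0.26 [281.4 170.9] 235 272 291 165 180
cam_grip scene 0.4 [224.9 237.6] 68 222 230 228 239
dial_grip top 0.65 [411.9 233.3] 67 406 416 230 237
eccentric top 0.52 [348.6 245.6] 279 330 368 241 265
eccentric scene 0.68 [223.3 232.5] 75 222 230 228 240
meter_knob top 0.64 [411.5 235.5] 57 407 415 230 237
meter_knob scene 0.61 [379.4 296.6] 131 370 382 291 304
meter_knob scene 0.36 [304.3 305.7] 362 281 330 295 311
```

View pics/c1.png

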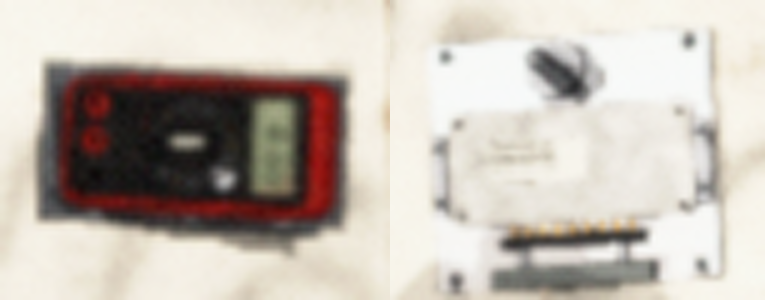

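```bash
cat >> h.py <<'E'
def boxsil(c,p,Rm,lo,hi,off,k,shape):
    P=np.array([[x,y,z] for x in(lo[0],hi[0]) for y in(lo[1],hi[1]) for z in(lo[2],hi[2])])@Rm.T+p
    q=np.array([proj(c,v) for v in P]); q=((q-off+.5)*k-.5)
    m=np.zeros(shape,np.uint8); cv2.fillConvexPoly(m,cv2.convexHull(np.round(q*16).astype(np.int32)),1,shift=4); return m.astype(float)
E
cat > fitwing.py <<'E'
from h import *
from scipy.optimize import minimize, least_squares
def fit(T,S,g=(.447,.295,.8)):
    W=[(T,(196,216,24,24)),(S,(214,222,22,24))]; D=[]
    for c,(x,y,w,h) in W:
        g_=c['pixels'][y:y+h,x:x+w].max(2).astype(np.float32); D.append(cv2.resize(g_,None,fx=8,fy=8,interpolation=cv2.INTER_CUBIC))
    def cost(v):
        s=0
        for (c,(x,y,w,h)),d in zip(W,D):
            m=boxsil(c,[v[0],v[1],0],R.from_euler('z',v[2]).as_matrix(),(-.014,-.006,.024),(.022,.006,.052),np.array([x,y]),8,d.shape)
            s-=((130-np.clip(d,0,200))*m).sum()/64/70
        return s
    best=None
    for t in np.arange(-.2,3.2,.2):
        r=minimize(cost,[g[0],g[1],t],method='Nelder-Mead',options=dict(initial_simplex=[[g[0]+a,g[1]+b,t+e] for a,b,e in((0,0,0),(.006,0,0),(0,.006,0),(0,0,.15))]))
        if best is None or r.fun<best.fun: best=r
    return best
if __name__=='__main__':
    np.set_printoptions(precision=4,suppress=True)
    C={n:cams.read_camera(n) for n in('top','scene')}; T,S=C['top'],C['scene']
    b=fit(T,S); print('wing',b.x,b.fun)
E
python3 - <<'E'
from h import *; from fitwing import fit
from scipy.optimize import least_squares
np.set_printoptions(precision=4,suppress=True)
C={n:cams.read_camera(n) for n in('top','scene')}; T,S=C['top'],C['scene']
b=fit(T,S); print('wing',b.x,b.fun)
px=np.array([(183,223.),(238.6,221),(241.4,270.4)])-.0
f=lambda v:(np.array([proj(T,[v[0]+np.cos(v[2])*x-np.sin(v[2])*y,v[1]+np.sin(v[2])*x+np.cos(v[2])*y,.01]) for x,y in((.08,.088),(.08,-.088),(-.074,-.088))])-px).ravel()
v=least_squares(f,[.4,.3,0]).x; print('fix',v,f(v)); print('axis',v[:2]+.054*np.array([np.cos(v[2]),np.sin(v[2])]))
a=cv2.resize(S['pixels'][275:355,335:425],None,fx=7,fy=7,interpolation=cv2.INTER_CUBIC)
cv2.imwrite('pics/c2.png',a[:,:,::-1])
E
```

```text
wing [0.4464 0.2929 0.9787] -34.40017063958304
fix [0.3949 0.2923 0.0642] [-0.1664  0.329   0.5247 -0.5236 -0.3579  0.1918]
axis [0.4487 0.2957]
```

View pics/c2.png

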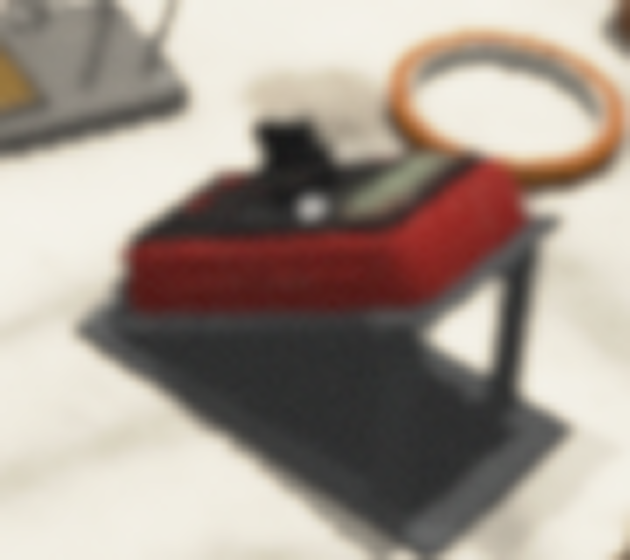

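```bash
cat > knob.py <<'E'
from h import *
np.set_printoptions(precision=4,suppress=True)
yaw=np.radians(-92.75); sx=np.array([np.cos(yaw),np.sin(yaw),0]); z=np.array([0,0,1.])
u=np.cos(.56)*sx+np.sin(.56)*z; n=-np.sin(.56)*sx+np.cos(.56)*z; r=np.cross(u,n)
E
python3 - <<'E'
from knob import *
C={k:cams.read_camera(k) for k in('top','scene')}; T,S=C['top'],C['scene']
def cen(c,x,y,w,h,th):
    g=c['pixels'][y:y+h,x:x+w].min(2).astype(float); m=np.clip(g-th,0,None); Y,X=np.mgrid[y:y+h,x:x+w]; return np.array([(m*X).sum(),(m*Y).sum()])/m.sum()
wt,ws=cen(T,414,236,7,7,90),cen(S,376,301,7,7,100)
print(wt,ws,T['pixels'][229:243,405:421].min(2)); 
w,e=tri(T,wt,S,ws); print('wedge',w,e)
f=w-.020*(u+r)/2**.5; print('axis face',f)
lc=cen(T,405,231,11,5,80); print('line centre',lc)
for h in(0,.01,.02,.025,.03): print(h,f+n*h,proj(T,f+n*h),proj(S,f+n*h))
for a in(-.4,0,.4):
  d=np.cos(a)*u-np.sin(a)*r
  for h in(.02,.025,.03): print('ends',a,h,*[np.r_[proj(T,f+n*h+d*s),proj(S,f+n*h+d*s)] for s in(-.013,.013,.018)])
E
```

```text
[417.0085 239.4943] [379.1093 304.1954] [[ 22  25  29  27  27  25  24  30  26  27  28  32  33  27  25  28]
 [ 23  27  27  23  26  27  32  22  27  20  25  31  28  24  23  26]
 [ 23  28  20  24  27  25  26  26  30  19  22  26  30  22  24  26]
 [ 21  30  28  46  69  75  80  68  57  32  15  25  29  30  22  27]
 [ 18  19  31  74 122 135 136 127  94  46  20  25  27  32  30  30]
 [ 12  17  25  54  86  94  97  91  67  38  16  26  30  34  31  29]
 [ 24  20  18  25  37  40  35  36  31  19  22  23  31  34  29  32]
 [ 17  22  19  20  22  26  24  23  20  22  20  28  41  44  37  31]
 [ 20  26  30  25  22  24  26  20  20  23  41  56  57  51  40  35]
 [ 26  36  38  33  24  33  15  22  27  40  73  99 102  87  53  35]
 [ 24  31  36  31  30  35  40  36  36  45  75 123 155 143  73  34]
 [ 26  20  24  23  28  36  45  37  35  34  72 137 169 129  61  33]
 [ 22  17  18  26  24  28  38  33  28  25  45  87 105  71  31  26]
 [ 20  15  18  17  22  21  22  26  22  18  21  34  37  27  23  24]]
wedge [ 0.4258 -0.325   0.0845] 0.0003678948106293265
axis face [ 0.4405 -0.3137  0.077 ]
line centre [410.6985 233.1832]
[... 805 characters left out ...]
.3697 379.2632 293.3789] [416.2296 234.4262 380.8581 293.2344]
ends 0 0.025 [405.4759 233.9906 370.4059 292.1344] [414.0177 234.283  378.4667 291.3581] [415.6786 234.3396 380.058  291.205 ]
ends 0 0.03 [404.8922 233.903  369.6277 290.1578] [413.4581 234.1957 377.6704 289.3378] [415.1238 234.2523 379.2582 289.176 ]
ends 0.4 0.02 [406.3229 235.816  370.1931 295.0095] [414.2974 232.6168 380.2293 292.473 ] [415.8451 231.9952 382.1887 291.978 ]
ends 0.4 0.025 [405.7437 235.7348 369.4112 293.0232] [413.7411 232.5242 379.4364 290.4618] [415.2933 231.9003 381.3937 289.9618]
ends 0.4 0.03 [405.1605 235.6531 368.6295 291.0374] [413.1809 232.4309 378.6438 288.451 ] [414.7377 231.8048 380.5989 287.9462]
```

Call:
{"method": "jog_arm", "body": {
  "increments": [
    [[-0.09,-0.0404,0.0317,0,0,0,0],[-0.09,-0.0404,0.0317,0,0,0,0],[-0.09,-0.0404,0.0317,0,0,0,0],[-0.09,-0.0404,0.0317,0,0,0,0],[-0.09,-0.0404,0.0317,0,0,0,0],[-0.09,-0.0404,0.0317,0,0,0,60],[-0.09,-0.0404,0.0317,0,0,0,100],[-0.09,-0.0404,0.0317,0,0,0,100],[-0.09,-0.0404,0.0317,0,0,0,100],[-0.09,-0.0404,0.0317,0,0,0,100],[-0.09,-0.0404,0.0317,0,0,0,100],[-0.09,-0.0404,0.0317,0,0,0,100],[-0.09,-0.0404,0.0317,0,0,0,100],[-0.09,-0.0404,0.0317,0,0,0,100],[0,0,0,0,0,0,100]]
  ],
  "force": 40
}}

```text
clock: 3.3
tcp_pos: [0.4493, 0.2926, 0.1194]
orientation: [-0.0, 0.181, 0.983, -0.0]
wrist_force: [0.0, 0.2, -0.4]
finger_gap: 0.0521
grip_force: 0.0
```

Call:
{"method": "jog_arm", "body": {
  "increments": [
    [[0,0,0,0,0,-0.0427,100],[0,0,0,0,0,-0.0427,100],[0,0,0,0,0,-0.0427,100],[0,0,0,0,0,-0.0427,100],[0,0,0,0,0,-0.0427,100],[0,0,0,0,0,-0.0427,100],[0,0,0,0,0,-0.0427,100],[0,0,0,0,0,-0.0427,100],[0,0,0,0,0,-0.0427,100],[0,0,0,0,0,-0.0427,100],[0,0,0,0,0,0,100],[0,0,0,0,0,0,100]]
  ]
}}

```text
clock: 4.5
tcp_pos: [0.4475, 0.2949, 0.1206]
orientation: [0.0, -0.47, 0.883, 0.0]
wrist_force: [0.2, 0.4, 0.4]
finger_gap: 0.0516
grip_force: 0.0
```

```bash
python3 - <<'E'
from h import *
s=env.get_state(); print(s['clock'],s['tcp_pos'],s['joint_pos'],s['finger_gap'],rot(s['orientation']).as_matrix().round(3))
C={n:cams.read_camera(n) for n in('top','scene')}; T,S=C['top'],C['scene']
p=s['tcp_pos']
print(proj(T,p),proj(S,p))
a=cv2.resize(T['pixels'][200:270,170:260],(540,420),interpolation=cv2.INTER_CUBIC);b=cv2.resize(S['pixels'][200:260,200:250],None,fx=5,fy=7,interpolation=cv2.INTER_CUBIC)
b=cv2.copyMakeBorder(b,0,0,0,0,0);cv2.imwrite('pics/c3.png',np.hstack([a,b])[:,:,::-1])
E
```

```text
4.5 [0.44750318 0.29492292 0.12058012] [ 4.32767120e-01  2.97714119e-01 -2.54854366e-01  1.01800564e+00
  1.92350596e-04 -5.45302321e-01] 0.05161945280680561 [[-0.559 -0.829  0.   ]
 [-0.829  0.559  0.   ]
 [-0.     0.    -1.   ]]
[202.76475262 229.41250715] [224.00923952 209.77741777]
```

View pics/c3.png

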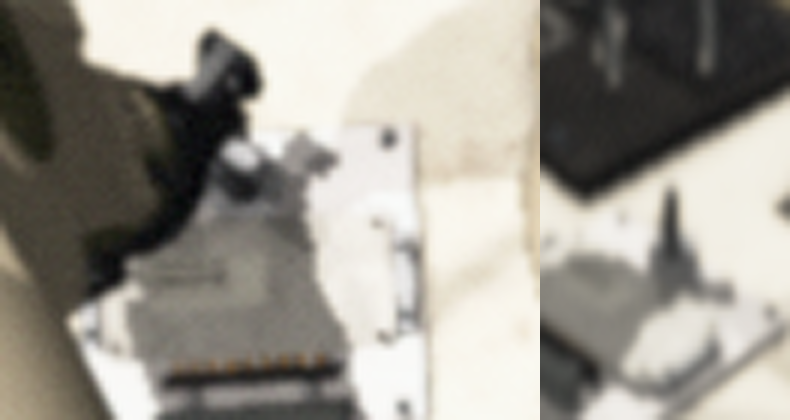

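Call:
{"method": "jog_arm", "body": {
  "increments": [
    [[0,0,0.0455,0,0,0,100],[0,0,0.0455,0,0,0,100],[0,0,0.0455,0,0,0,100],[0,0,0.0455,0,0,0,100],[0,0,0.0455,0,0,0,100],[0,0,0.0455,0,0,0,100],[0,0,0.0455,0,0,0,100],[0,0,0.0455,0,0,0,100],[0,0,0,0,0,0,100],[0,0,0,0,0,0,180],[0,0,0,0,0,0,255],[0,0,0,0,0,0,255],[0,0,0,0,0,0,255],[0,0,0,0,0,0,255],[0,0,0,0,0,0,255],[0,0,0,0,0,0,255]]
  ],
  "force": 40
}}

```text
clock: 6.2
tcp_pos: [0.4462, 0.2955, 0.03]
orientation: [-0.0, -0.471, 0.882, 0.002]
wrist_force: [-5.2, 3.3, 3.8]
finger_gap: 0.0112
grip_force: 40.0
```

Call:
{"method": "jog_arm", "body": {
  "increments": [
    [[0,0.006,0,0,0,0,255],[0,0,0,0,0,-0.03,255],[0,0,0,0,0,-0.03,255],[0,0,0,0,0,-0.03,255],[0,0,0,0,0,-0.03,255],[0,0,0,0,0,-0.03,255],[0,0,0,0,0,-0.03,255],[0,0,0,0,0,-0.03,255],[0,0,0,0,0,0,255]]
  ]
}}

```text
clock: 7.1
tcp_pos: [0.4482, 0.2951, 0.0301]
orientation: [-0.001, 0.731, -0.682, 0.001]
wrist_force: [2.4, -2.3, 0.2]
finger_gap: 0.0112
grip_force: 39.6
```

Call:
{"method": "jog_arm", "body": {
  "increments": [
    [[0,0,0,0,0,-0.032,255],[0,0,0,0,0,-0.032,255],[0,0,0,0,0,-0.032,255],[0,0,0,0,0,-0.032,255],[0,0,0,0,0,-0.032,255],[0,0,0,0,0,-0.032,255],[0,0,0,0,0,-0.032,255],[0,0,0,0,0,0,255]]
  ]
}}

```text
clock: 7.9
tcp_pos: [0.4503, 0.296, 0.0301]
orientation: [-0.002, 0.921, -0.389, 0.003]
wrist_force: [8.2, 0.2, -5.3]
finger_gap: 0.011
grip_force: 39.0
```

Call:
{"method": "jog_arm", "body": {
  "increments": [
    [[0,0,0,0,0,-0.032,255],[0,0,0,0,0,-0.032,255],[0,0,0,0,0,-0.032,255],[0,0,0,0,0,-0.032,255],[0,0,0,0,0,-0.032,255],[0,0,0,0,0,0,255],[0,0,0,0,0,0,255]]
  ]
}}

```text
clock: 8.6
tcp_pos: [0.4511, 0.2974, 0.0301]
orientation: [-0.002, 0.989, -0.148, 0.004]
wrist_force: [10.7, 4.5, -9.0]
finger_gap: 0.0109
grip_force: 39.0
```

Call:
{"method": "jog_arm", "body": {
  "increments": [
    [[0,0,0,0,0,0,170],[0,0,0,0,0,0,120],[0,0,0,0,0,0,120],[0,0,0,0,0,0,120],[0,0,-0.04,0,0,0,120],[0,0,-0.08,0,0,0,120],[0,0,-0.12,0,0,0,120],[0,0,-0.12,0,0,0,120],[0,0,-0.12,0,0,0,120],[0,0,-0.12,0,0,0,120],[0,0,-0.12,0,0,0,120],[0,0,0,0,0,0,120]]
  ]
}}

```text
clock: 9.8
tcp_pos: [0.4487, 0.2964, 0.2148]
orientation: [-0.002, 0.989, -0.147, 0.004]
wrist_force: [0.5, -0.3, 0.1]
finger_gap: 0.045
grip_force: 0.0
```

```bash
python3 fitwing.py; python3 - <<'E'
from knob import *
s=env.get_state(); print(s['clock'],s['tcp_pos'],s['joint_pos'],s['finger_gap'])
E
```

```text
wing [0.4364 0.2956 0.2801] -97.92938198872974
9.9 [0.447  0.2956 0.2106] [ 0.4343  0.2422 -0.1005  1.2256  0.0001 -2.4123] 0.04531955821344638
```

```bash
cat > plan.py <<'E'
from knob import *
def target(a): # pointer angle a ccw from u
    d=np.cos(a)*u-np.sin(a)*r; return np.c_[d,np.cross(-n,d),-n]
E
python3 - <<'E'
from plan import *
s=env.get_state(); R0=rot(s['orientation']).as_matrix(); p=s['tcp_pos']
print(target(0).round(3), 'det',np.linalg.det(target(0)))
k=np.array([.444,-.3137,.077]); 
for w in([.40,.28,.45],[.40,-.22,.45]):
    print(w,R0.T@(np.array(w)-p)/.25); p=np.array(w)
rv=R.from_matrix(R0.T@target(0)).as_rotvec()/np.pi; print('rot',rv,np.linalg.norm(rv)*180)
R1=target(0)
for h in(.11,):
    w=k+n*h; print(w,R1.T@(w-p)/.25); p=w
C=cams.read_camera('scene'); print(tri(cams.read_camera('top'),(282,178),C,(292,150)))
E
```

```text
[[-0.041 -0.999 -0.025]
 [-0.846  0.048 -0.531]
 [ 0.531  0.    -0.847]] det 1.0
[0.4, 0.28, 0.45] [-0.1599  0.1125 -0.958 ]
[0.4, -0.22, 0.45] [ 0.5814  1.9136 -0.0023]
rot [-0.1186  0.1511  0.4094] 81.39782236801724
[ 0.4468 -0.2553  0.1702] [-0.4825 -0.1938  1.0185]
(array([0.554 , 0.0656, 0.3471]), np.float64(0.024639723670317793))
```

Call:
{"method": "jog_arm", "body": {
  "increments": [
    [[-0.023,0.016,-0.137,0,0,0,120],[-0.023,0.016,-0.137,0,0,0,120],[-0.023,0.016,-0.137,0,0,0,120],[-0.023,0.016,-0.137,0,0,0,120],[-0.023,0.016,-0.137,0,0,0,120],[-0.023,0.016,-0.137,0,0,0,120],[-0.023,0.016,-0.137,0,0,0,120],[0,0,0,0,0,0,120]]
  ]
}}

```text
clock: 10.8
tcp_pos: [0.3998, 0.2804, 0.4525]
orientation: [-0.001, 0.989, -0.147, 0.002]
wrist_force: [0.3, 0.1, 0.5]
finger_gap: 0.0452
grip_force: 0.0
```

Call:
{"method": "jog_arm", "body": {
  "increments": [
    [[0.0415,0.1367,0,0,0,0,120],[0.0415,0.1367,0,0,0,0,120],[0.0415,0.1367,0,0,0,0,120],[0.0415,0.1367,0,0,0,0,120],[0.0415,0.1367,0,0,0,0,120],[0.0415,0.1367,0,0,0,0,120],[0.0415,0.1367,0,0,0,0,120],[0.0415,0.1367,0,0,0,0,120],[0.0415,0.1367,0,0,0,0,120],[0.0415,0.1367,0,0,0,0,120],[0.0415,0.1367,0,0,0,0,120],[0.0415,0.1367,0,0,0,0,120],[0.0415,0.1367,0,0,0,0,120],[0.0415,0.1367,0,0,0,0,120],[0,0,0,0,0,0,120]]
  ]
}}

```text
clock: 12.3
tcp_pos: [0.428, -0.1273, 0.4543]
orientation: [0.039, 0.978, -0.206, -0.009]
wrist_force: [1.1, 0.4, -0.5]
finger_gap: 0.0451
grip_force: 0.0
```

```bash
python3 fitwing.py; python3 - <<'E'
from plan import *
s=env.get_state(); R0=rot(s['orientation']).as_matrix(); p=s['tcp_pos']; print(p,s['joint_pos'])
rv=R.from_matrix(R0.T@target(0)).as_rotvec()/np.pi; print('rot',rv/11)
T=cams.read_camera('top');S=cams.read_camera('scene')
a=cv2.resize(T['pixels'][215:275,175:250],(500,400),interpolation=cv2.INTER_CUBIC);b=cv2.resize(S['pixels'][215:265,190:250],None,fx=5,fy=8,interpolation=cv2.INTER_CUBIC)
cv2.imwrite('pics/c4.png',np.hstack([a,b])[:,:,::-1])
E
```

```text
wing [0.4392 0.2961 0.0404] -59.02575798886163
[ 0.4271 -0.1258  0.4546] [-0.4132  0.1075  0.3329  1.7977 -0.0792 -3.1407]
rot [-0.0077  0.0128  0.0344]
```

View pics/c4.png

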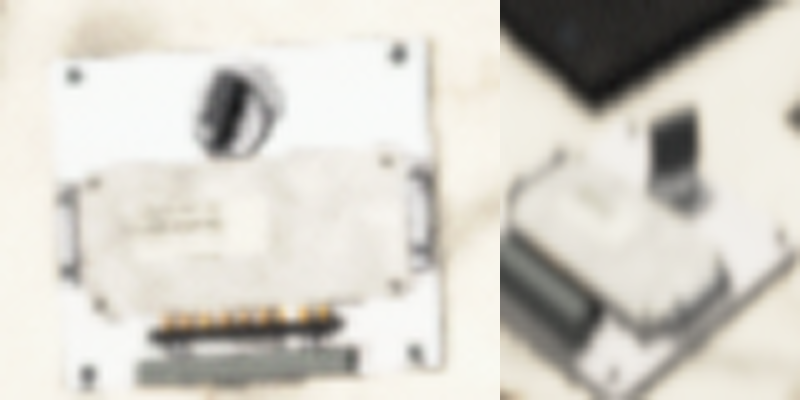

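Call:
{"method": "jog_arm", "body": {
  "increments": [
    [[0,0,0,-0.0077,0.0128,0.0344,120],[0,0,0,-0.0077,0.0128,0.0344,120],[0,0,0,-0.0077,0.0128,0.0344,120],[0,0,0,-0.0077,0.0128,0.0344,120],[0,0,0,-0.0077,0.0128,0.0344,120],[0,0,0,-0.0077,0.0128,0.0344,120],[0,0,0,-0.0077,0.0128,0.0344,120],[0,0,0,-0.0077,0.0128,0.0344,120],[0,0,0,-0.0077,0.0128,0.0344,120],[0,0,0,-0.0077,0.0128,0.0344,120],[0,0,0,-0.0077,0.0128,0.0344,120],[0,0,0,0,0,0,120]]
  ]
}}

```text
clock: 13.7
tcp_pos: [0.4268, -0.1245, 0.4541]
orientation: [-0.199, -0.664, 0.695, -0.19]
wrist_force: [0.3, 0.6, -1.4]
finger_gap: 0.0452
grip_force: 0.0
```

```bash
cat >> plan.py <<'E'
k=np.array([.444,-.3137,.077])
def go(h,a=0,k=k):
    s=env.get_state(); R0=rot(s['orientation']).as_matrix(); p=s['tcp_pos']; print(s['clock'],p,s['joint_pos'],s['finger_gap'],s['wrist_force'])
    print('rot',R.from_matrix(R0.T@target(a)).as_rotvec()/np.pi,'shift(cur)',R0.T@(k+n*h-p)/.25,'shift(tgt)',target(a).T@(k+n*h-p)/.25)
E
python3 -c "
from plan import *
go(.11)"
```

```text
13.7 [ 0.4268 -0.1245  0.4541] [-0.1058  0.0416  0.1457  1.6381 -0.5571 -1.6411] 0.04518160140453272 [ 0.2686  0.5797 -1.4313]
rot [-0.0002  0.0006  0.0006] shift(cur) [-0.1611 -0.1044  1.2381] shift(tgt) [-0.1635 -0.1049  1.2377]
```

Call:
{"method": "jog_arm", "body": {
  "increments": [
    [[-0.0163,-0.0105,0.1238,0,0,0,120],[-0.0163,-0.0105,0.1238,0,0,0,120],[-0.0163,-0.0105,0.1238,0,0,0,120],[-0.0163,-0.0105,0.1238,0,0,0,120],[-0.0163,-0.0105,0.1238,0,0,0,120],[-0.0163,-0.0105,0.1238,0,0,0,120],[-0.0163,-0.0105,0.1238,0,0,0,120],[-0.0163,-0.0105,0.1238,0,0,0,120],[-0.0163,-0.0105,0.1238,0,0,0,120],[-0.0163,-0.0105,0.1238,0,0,0,120],[0,0,0,0,0,0,120],[0,0,0,0,0,0,120]]
  ]
}}

```text
clock: 14.9
tcp_pos: [0.4467, -0.2562, 0.1712]
orientation: [-0.199, -0.663, 0.696, -0.19]
wrist_force: [-0.4, -0.5, 0.4]
finger_gap: 0.0454
grip_force: 0.0
```

```bash
python3 - <<'E'
from plan import *
go(.05)
T=cams.read_camera('top');S=cams.read_camera('scene');p=env.get_state()['tcp_pos'];print(proj(T,p),proj(S,p))
a=cv2.resize(T['pixels'][200:260,370:430],(400,400),interpolation=cv2.INTER_CUBIC);b=cv2.resize(S['pixels'][250:325,330:405],(400,400),interpolation=cv2.INTER_CUBIC)
cv2.imwrite('pics/c5.png',np.hstack([a,b])[:,:,::-1])
E
```

```text
14.9 [ 0.4467 -0.2562  0.1712] [-0.3844  0.1152 -0.4835  0.7684 -0.5232 -1.9624] 0.045388755836820054 [-0.4319 -0.5255  0.3572]
rot [-0.0001  0.0006  0.0001] shift(cur) [-0.0046 -0.0001  0.2414] shift(tgt) [-0.0051 -0.0002  0.2413]
[399.9665 230.7805] [362.6409 256.2984]
```

View pics/c5.png

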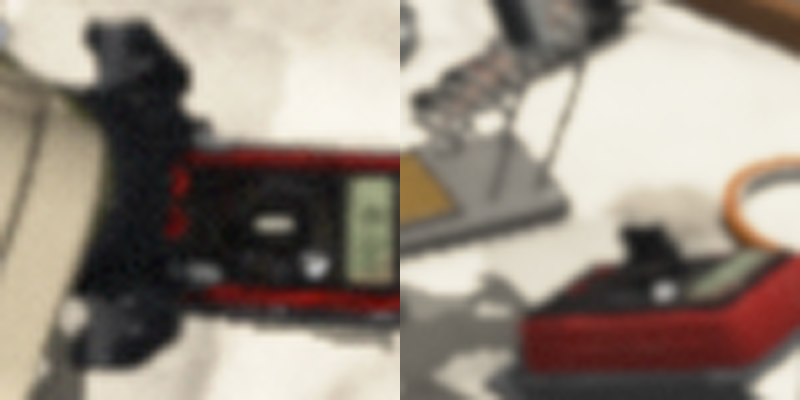

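Call:
{"method": "jog_arm", "body": {
  "increments": [
    [[-0.001,0,0.049,0,0,0,120],[-0.001,0,0.049,0,0,0,120],[-0.001,0,0.049,0,0,0,120],[-0.001,0,0.049,0,0,0,120],[-0.001,0,0.049,0,0,0,120],[0,0,0.049,0,0,0,120],[0,0,0.049,0,0,0,120],[0,0,0.049,0,0,0,120],[0,0,0,0,0,0,120]]
  ]
}}

```text
clock: 15.9
tcp_pos: [0.4453, -0.3073, 0.0876]
orientation: [-0.199, -0.663, 0.696, -0.191]
wrist_force: [-0.9, -0.9, 0.4]
finger_gap: 0.045
grip_force: 0.0
```

Call:
{"method": "jog_arm", "body": {
  "increments": [
    [[0,0,0,0,0,0,170],[0,0,0,0,0,0,200],[0,0,0,0,0,0,255],[0,0,0,0,0,0,255],[0,0,0,0,0,0,255],[0,0,0,0,0,0,255]]
  ],
  "force": 40
}}

```text
clock: 16.5
tcp_pos: [0.4432, -0.3069, 0.0881]
orientation: [-0.201, -0.663, 0.696, -0.19]
wrist_force: [-7.1, 4.3, 8.8]
finger_gap: 0.0081
grip_force: 40.3
```

```bash
python3 -c "
from plan import *
go(.012); s=env.get_state(); print(s['grip_force'],s['ft_torque'])"
```

```text
16.5 [ 0.4432 -0.3069  0.0881] [-0.4852  0.2178 -0.6015  0.4935 -0.5034 -2.0744] 0.008054980829382073 [-7.073   4.3288  8.774 ]
rot [ 0.0006 -0.0002  0.0001] shift(cur) [-0.0008 -0.0047  0.0039] shift(tgt) [-0.0008 -0.0046  0.0039]
40.29480814933777 [ 0.1736  1.259  -0.7773]
```

Call:
{"method": "jog_arm", "body": {
  "increments": [
    [[0,0.006,0,0,0,0,255],[0,0,0,0,0,0.0315,255],[0,0,0,0,0,0.0315,255],[0,0,0,0,0,0.0315,255],[0,0,0,0,0,0.0315,255],[0,0,0,0,0,0.0315,255],[0,0,0,0,0,0.0315,255],[0,0,0,0,0,0.0315,255],[0,0,0,0,0,0.0315,255],[0,0,0,0,0,0,255],[0,0,0,0,0,0,255]]
  ]
}}

```text
clock: 17.6
tcp_pos: [0.4413, -0.3062, 0.0877]
orientation: [-0.112, -0.344, 0.898, -0.252]
wrist_force: [-8.3, 6.6, 10.0]
finger_gap: 0.0078
grip_force: 40.6
```

```bash
python3 -c "
from plan import *
go(.012,-np.pi/4); s=env.get_state(); print(s['grip_force'],s['ft_torque'])"
```

```text
17.6 [ 0.4413 -0.3062  0.0877] [-0.4862  0.2151 -0.6057  0.4924 -0.5023 -1.2841] 0.007826799542955344 [-8.2632  6.5748 10.0194]
rot [ 0.0006 -0.0004 -0.0017] shift(cur) [-0.0072 -0.0101  0.0038] shift(tgt) [-0.0071 -0.0101  0.0038]
40.61713993549347 [ 0.5206  1.4468 -0.8635]
```

Turned 45°. Release and back off along the tool axis.

Call:
{"method": "jog_arm", "body": {
  "increments": [
    [[0,0,0,0,0,0,200],[0,0,0,0,0,0,160],[0,0,0,0,0,0,150],[0,0,0,0,0,0,150],[0,0,-0.04,0,0,0,150],[0,0,-0.08,0,0,0,150],[0,0,-0.12,0,0,0,150],[0,0,-0.12,0,0,0,150],[0,0,-0.12,0,0,0,150],[0,0,-0.12,0,0,0,150],[0,0,0,0,0,0,150]]
  ]
}}

```text
clock: 18.7
tcp_pos: [0.4493, -0.2268, 0.2187]
orientation: [-0.107, -0.343, 0.898, -0.255]
wrist_force: [-0.3, 0.2, 0.9]
finger_gap: 0.035
grip_force: 0.0
```

```bash
python3 - <<'E'
from plan import *
T=cams.read_camera('top');S=cams.read_camera('scene')
a=cv2.resize(T['pixels'][215:255,385:440],(440,320),interpolation=cv2.INTER_CUBIC);b=cv2.resize(S['pixels'][280:320,345:390],(360,320),interpolation=cv2.INTER_CUBIC)
c=cv2.resize(T['pixels'][215:275,175:245],(320,274),interpolation=cv2.INTER_CUBIC)
d=cv2.resize(T['pixels'][130:285,170:450],(480,274))
cv2.imwrite('pics/c6.png',np.vstack([np.hstack([a,b]),np.hstack([c,d])])[:,:,::-1])
E
```

```text
(no output)
```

View pics/c6.png

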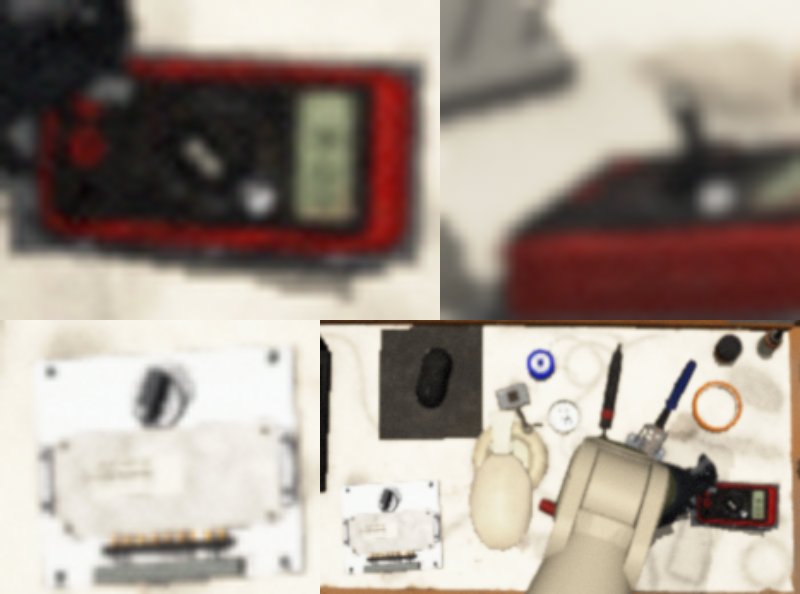

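```bash
python3 - <<'E'
from plan import *
T=cams.read_camera('top')
x,y,w,h=405,229,10,9
g=T['pixels'][y:y+h,x:x+w].min(2).astype(float); print(g.astype(int)); m=np.clip(g-45,0,None); Y,X=np.mgrid[y:y+h,x:x+w]
c=np.array([(m*X).sum(),(m*Y).sum()])/m.sum(); dx,dy=X-c[0],Y-c[1]; print(c)
A=lambda sxx,syy,sxy:np.degrees(.5*np.arctan2(2*sxy,sxx-syy))
print('seen',A((m*dx*dx).sum(),(m*dy*dy).sum(),(m*dx*dy).sum()))
for a in(0,-22.5,-35,-45,-55):
    d=np.cos(np.radians(a))*u-np.sin(np.radians(a))*r; q=proj(T,k+n*.023+.01*d)-proj(T,k+n*.023); print(a,np.degrees(np.arctan2(q[1],q[0])))
E
```

```text
[[ 22  27  17  25  26  22  24  27  32  33]
 [ 25  23  19  20  22  20  24  31  29  25]
 [ 25  19  17  20  26  16  26  31  31  26]
 [ 18  19  22  43  54  37  23  27  30  26]
 [ 19  19  30  67  98  66  30  21  30  27]
 [ 22  21  21  56  87  86  71  37  26  29]
 [ 26  23  20  30  55  89 103  57  26  19]
 [ 29  27  22  18  27  61  79  52  23  18]
 [ 24  23  28  22  21  26  37  30  21  26]]
[409.9409 234.3054]
seen 45.37231362417645
0 1.878910596266841
-22.5 25.34556114540988
-35 38.18892787446701
-45 48.30196645592479
-55 58.258729507018494
```

```bash
python3 -c "
from h import *
print(ticket.hand_in())"
```

```text
the job is handed in; nothing more can be done
None
```

The job is handed in; no verdict came back. The clamp is turned to about 2.8 rad and left tight, and the range knob is turned 45° clockwise. The last picture shows its pointer at the wedge, and the robot touches nothing.

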